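Re-index the gauge arm of a loudspeaker jig

TASK

On the loudspeaker checking jig, hook a fingertip under the top of the index pin's pull ring without pinching it, gently lift the spring pin out of its hole, swing the gauge arm one hole towards the little round loudspeaker, and let the pin drop fully home in that hole. Only the ring and arm are to be moved: do not shift or pick up anything that stands on the jig or the bench.

Things in the scene. Friction and masses are not known exactly. Their poses are not given: they have to be found in the camera images.
- jig: Fixed bench jig: aluminium base plate 310 x 340 mm, 12 mm thick, bolted to the bench. Origin on the bench surface under the arm's pivot axis; the plate reaches from 250 mm before the pivot (-x) to 60 mm behind it, and 170 mm to either side (y). z is up; the -x side, and the arm, point roughly to the robot's right.
- gauge_arm (a joint): Swing of the flat aluminium arm (34 mm wide, top 93 mm above the bench) about the pivot, in rad, counter-clockwise from above. At 0, its start, it points along the jig's -x with its pin in the middle hole; growing values carry the free end to the jig's -y side. With the pin out it turns with under 1 N at the ring and stays where left; pinned it has 0.01 rad of play.
- index_pin (a joint): Lift of the spring index pin, in m: 0 fully home in a hole, stop at 0.022. The spring pushes it down with 5 N at 0 and about 9.5 N at the stop. Its round tip is clear of the sector plate from 0.009 up; let down between holes it rides on the plate at 0.009 and, as the arm is pushed on, drops into the next hole by itself. It is drawn in from up to about 3 mm beside a hole's centre.
- ring_center (a point): Centre of the pin's upright round pull ring of 7 mm steel wire: 68 mm outside, 54 mm inside, over the pin near the arm's free end, 200 mm from the pivot. Centre 146.5 mm above the bench with the pin home; moves with pin and arm. x points along the arm to the pivot, square to the opening; y across it, z up. Beneath is a bushing on the arm, 28 mm wide, top 107 mm up.
- jig_pivot (a point): Point on the vertical pivot axis of the arm, 78 mm above the bench. A steel sector plate (radius 177 to 223 mm about the pivot, top 78 mm above the bench) stands on two legs and has five 13 mm holes on a 200 mm radius, 0.38 rad apart, at -0.76, -0.38, 0, 0.38 and 0.76 rad of the arm joint.
- gauge_dial (a point): Centre of the dial gauge's upright 48 mm dial (16 mm thick, top 156 mm above the bench), fixed on the arm 130 mm from the pivot, facing the free end and the ring.
- driver_center (a point): Little round loudspeaker driver, 72 mm across, 42 mm high, cone up, standing loose on the jig plate on the near or the far side of the arm; point at its centre half-way up. It lies beneath where the gauge comes one hole further. The arm must be swung towards it.
- transformer_center (a point): Small squarish transformer, 56 x 46 x 40 mm, loose on the jig plate on the other side of the arm; point at its centre half-way up. Leave alone.
- magnet: Black magnet ring, 56 mm across, 16 mm high, flat on the jig plate beside the pivot; origin at centre of underside. Leave alone.
- glue_bottle: White glue bottle with pointed nozzle, 52 mm across, 125 mm high; origin at centre of underside. Leave alone.
- jar: Amber glass jar with steel cap, 60 mm across, 70 mm high; origin at centre of underside. Leave alone.
- screwdriver: Screwdriver lying on the bench, about 200 mm long; origin on its underside, x along it. Leave alone.
- tape_roll: Roll of paper tape lying flat, 60 mm across, 22 mm high; origin at centre of underside. Leave alone.
- voice_coil: Copper-coloured voice coil bobbin, 40 mm across, 36 mm high, standing; origin at centre of underside. Leave alone.

How it is judged:
By the outcome, as a careful person would: the job done as asked, in the order asked, and still so for the second after the job is handed in, with the robot touching nothing.
It also fails if it takes over 38 s, if anything falls off the work surface, if the arm or the gripper's body presses on something with over 40 N, if the wrist force passes 120 N, or if a joint passes its speed limit or range.

ROBOT

A 6-joint arm with a two-finger parallel gripper is mounted at the origin on the work surface. World frame = base frame: x ahead of the robot, y to its left, z up, the work surface at z = 0. Lengths are in m, angles in rad, forces in N, time in s.
With the tool pointing down it reaches from about 0.375 to 0.9 m from the base axis. Payload 3.1 kg.
Tool frame: the origin (TCP) lies at the very end of the fingers, on their centre line; the grasp point (between the pads) lies 19 mm behind it (grip_depth is the distance from the TCP to the grasp point, in m); z points along the fingers, y is the line along which they close (so a half turn about z gives the same grasp; the last joint's range is limited). The gripper opens to 85 mm and grips with 20 to 120 N. Pads are 22 mm wide; open, the fingers measure 114 mm over their backs; the gripper's body (76 mm by 85 mm) begins 54 mm behind the grasp point. The pads swing forward as they close: fully open they stand 13 mm farther back than shut.
Start: joints at [-1.476, 0.527, 1.433, -0, 1.181, -0.178], TCP at [0.168, -0.602, 0.197] pointing down, gripper open.
Joint ranges: [-3.08, 3.08], [-0.75, 2.2], [0.22, 2.44], [-1.43, 4.57], [0, 2.65], [-2.85, 2.85]. Speed limits (rad/s): [2.79, 2.79, 3.14, 3.14, 3.14, 3.14].

INTERFACE

Orientations are given as a unit quaternion [x, y, z, w].
In Python, from station import * gives the robot as it stands.
- The arm moves only by the tool apply_moves, never from a script. Its argument "plan" is a list of rows, each a list of 7 numbers: the shift along the tool's x, y, z in m, then the turn, a rotation vector about the tool's x, y, z in rad, then the gripper command: -1 is fully open, 1 is shut, values between are in proportion. In form: [[dx, dy, dz, wx, wy, wz, jaw], ...]. A call has 1 to 8 rows; each row shifts and turns the commanded pose from where the row before left it, along the tool's axes as they then stand; what a row does not reach is not made up. A row lasts 1/8 s, in which the tool goes at most 62.5 mm and 10.7 degrees, less where a joint would pass 70% of its speed; a pose out of reach is approached as far as the arm can. A call is refused whole if a number of a shift passes 0.0625 or a number of a turn 0.188, either way. A call with a gripper value outside its range is refused whole. The fingers move at their own pace and stop on an object; "force" is the grip in N (left out, the last holds). Time passes only in rows, so rows that do not move let the fingers close. It gives the time, the measured TCP pose, the force, the opening and the grip force at its end, in the units of the state.
- sense(): the state, without advancing time (a new reading comes with each control period).
- snapshot(name): name is "scene" or "top"; returns the picture (420x560x3 uint8, red, green, blue); there is no depth.
- calibration(name): a dict with "camera_matrix" (3x3 intrinsics, pixels), "R" (3x3) and "t" (3): a world point X has camera coordinates R X + t. Camera axes: x right, y down, z forward; pixel columns grow to the right and rows downward; lengths in m; the calibration is good to about 2 mm. A picture is of the moment at which its call begins. calibration takes no time and is no camera call.
- sign_off(): hands the job in; it is judged then, once.
The state is a dict: "t": time; "q": joint angles; "qd": joint speeds; "tau": joint torques, N m; "tcp_pos": TCP position; "tool_rot": TCP orientation; "force": force on the tool from outside, world axes, zero at the start; "ft_torque": the same for the moment, N m; "finger_gap": opening from 0.0 (shut) to 1.0 (fully open); "gripper_force": force on a finger pad.
Only numpy, scipy, OpenCV 4.12 (cv2) and the standard library are available. Lean on these libraries where they do the work, as an engineer would, in place of code of your own. Each camera call takes 0.05 s, during which the arm holds its last target. There are 200 camera calls.

## Working session

There is one attempt and no reset: what is moved stays moved. The work goes in short steps, Python scripts to look and compute and a tool call to move; the robot and the scene stay as the last step left them, time stands still between calls to the robot, and variables do not carry over. Pictures are saved under pics/ and viewed, at most 10 in all, crops included, and the job is handed in when it is done.

Besides the shell and the picture viewer there is one more tool, called after "Emit:" by a JSON object that holds its "method" and its "body", one argument or row to a line. apply_moves: Moves the arm, as the interface text tells. Its arguments: {"type":"object","properties":{"plan":{"type":"array"},"force":{"type":"number"}},"required":["plan"]}

```bash
mkdir -p pics; ls; python3 - <<'E'
from station import *
import cv2
for n in("scene","top"):
    cv2.imwrite(f"pics/{n}0.png",cv2.cvtColor(snapshot(n),cv2.COLOR_RGB2BGR))
    c=calibration(n);print(n,c)
s=sense();print(s)
E
```

```text
pics
scene {'camera_matrix': array([[383.85968276,   0.        , 276.10596345],
       [  0.        , 383.85968276, 214.08228335],
       [  0.        ,   0.        ,   1.        ]]), 'R': array([[ 0.60780151,  0.79392571, -0.01610282],
       [ 0.61696305, -0.48489754, -0.61986367],
       [-0.49993392,  0.36681923, -0.78454428]]), 't': array([-0.29512111, -0.22671727,  1.30046213])}
top {'camera_matrix': array([[486.17632127,   0.        , 278.1074977 ],
       [  0.        , 486.17632127, 208.34542212],
       [  0.        ,   0.        ,   1.        ]]), 'R': array([[ 0.01373686, -0.99985044, -0.01050669],
       [-0.99803934, -0.01306877, -0.06121016],
       [ 0.06106369,  0.01132693, -0.9980696 ]]), 't': array([0.00439045, 0.488039  , 1.35642972])}
{'t': 0.1, 'q': array([-1.47646455e+00,  5.28391793e-01,  1.43377913e+00, -3.54132856e-05,
        1.18138696e+00, -1.78510022e-01]), 'qd': array([ 0.00019139, -0.00421947, -0.00311216, -0.00128327, -0.00083383,
       -0.00080001]), 'tau': array([-5.00485676e-04, -4.43305600e+01, -1.78586483e+01, -3.53342321e-04,
        3.86580839e-03, -1.54695687e-05]), 'tcp_pos': array([ 0.16836186, -0.60115755,  0.19561853]), 'tool_rot': array([ 9.90707697e-01,  1.36004755e-01,  2.49851700e-05, -9.82430631e-04]), 'force': array([-0.00388171,  0.26097775,  0.28347355]), 'ft_torque': array([ 0.04119932, -0.00950505, -0.00622103]), 'gripper_force': 0.0, 'finger_gap': 1.0015448705100936}
```

View pics/scene0.png

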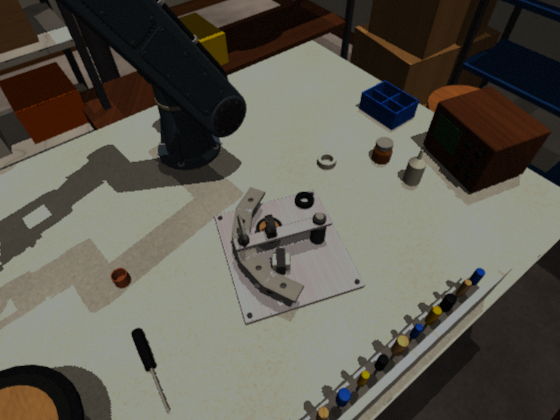

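View pics/top0.png

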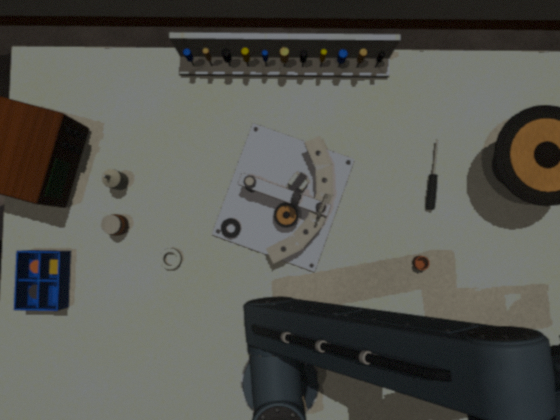

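The loudspeaker (orange cone, top 286,214) is on the near side of the arm, the transformer (298,183) on the far side. The pivot is near (250,182) and the ring near (322,207). I'll take a closer crop of both views.

```bash
python3 - <<'E'
import cv2,numpy as np
a=cv2.imread("pics/scene0.png")[180:320,205:365];b=cv2.imread("pics/top0.png")[115:275,205:365]
f=lambda i:cv2.convertScaleAbs(cv2.resize(i,(400,int(i.shape[0]*2.5)),interpolation=cv2.INTER_CUBIC),alpha=1.5)
a=cv2.copyMakeBorder(f(a),0,50,0,0,cv2.BORDER_CONSTANT)
cv2.imwrite("pics/crop0.png",np.hstack([a,f(b)]))
E
```

```text
(no output)
```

View pics/crop0.png

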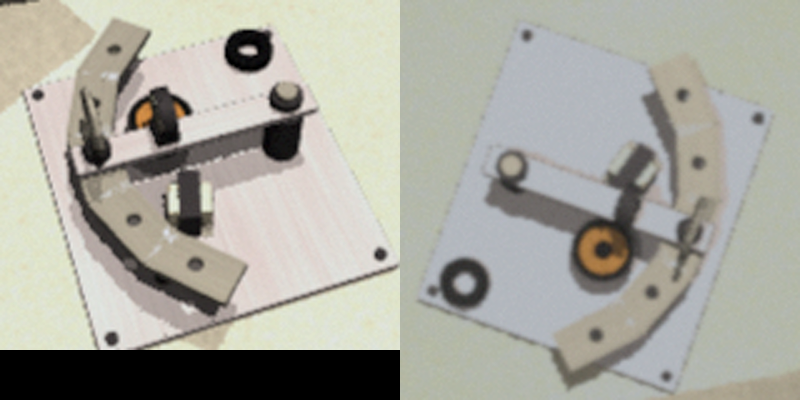

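```bash
cat > h.py <<'E'
import numpy as np,cv2
from station import *
from scipy.spatial.transform import Rotation as Ro
def ray(cam,uv,z):
    c=calibration(cam);R=c["R"];d=R.T@np.linalg.inv(c["camera_matrix"])@[*uv,1];o=-R.T@c["t"]
    return o+d*(z-o[2])/d[2]
def proj(cam,X):
    c=calibration(cam);p=c["camera_matrix"]@(c["R"]@X+c["t"]);return p[:2]/p[2]
E
python3 - <<'E'
from h import *
th=np.array([.76,.38,-.38,-.76])
J=np.c_[-.2*np.cos(th),-.2*np.sin(th)]
uv=[(318.2,153),(324.2,179.8),(305.8,231.4),(283.4,249)]
W=np.array([ray("top",p,.078)[:2] for p in uv])
sc=[(127,35),(358,118),(267,376),(33,290)]
S=np.array([ray("top",(a/2.5+205,b/2.5+115),.012)[:2] for a,b in sc]);print("screws",S)
def fit(J,W):
    a,b=J-J.mean(0),W-W.mean(0);H=a.T@b;t=np.arctan2(H[0,1]-H[1,0],H[0,0]+H[1,1])
    R=np.array([[np.cos(t),-np.sin(t)],[np.sin(t),np.cos(t)]]);p=W.mean(0)-R@J.mean(0);return t,R,p
t,R,p=fit(J,W);print("yaw",t,"pivot",p,"res",(J@R.T+p-W)*1e3)
# scene check
uvs=[(46/2.5*1+205+0,0)]
sp=[(114,49),(134,219),(196,264)]
print([ray("scene",(a/2.5+205,b/2.5+180),.078)[:2] for a,b in sp])
d=np.diff(S,axis=0);print("screw dirs",np.arctan2(d[:,1],d[:,0]))
for a in(0,-.38):
    r=R@[-.2*np.cos(a),-.2*np.sin(a)]+p;print("ring",a,r,"armdir",t+a)
r=np.r_[R@[-.2,0]+p,.1805]
print(proj("top",r),proj("scene",r),"dial",R@[-.13,0]+p)
print(np.round(Ro.from_quat(sense()["tool_rot"]).as_matrix(),3))
E
```

```text
screws [[ 0.71436993  0.07781946]
 [ 0.62197103 -0.18622209]
 [ 0.32904944 -0.08572544]
 [ 0.42184699  0.17917607]]
yaw 1.236610870253337 pivot [0.55344462 0.08628856] res [[ 0.4428104   0.40901806]
 [-0.25508375 -0.43315091]
 [-0.67707164  0.04707742]
 [ 0.48934498 -0.02294458]]
[array([ 0.37844165, -0.00417134]), array([ 0.56493301, -0.11179451]), array([ 0.63882818, -0.09457192])]
screw dirs [-1.90741835  2.8110925   1.23384569]
ring 0 [ 0.48784466 -0.10264699] armdir 1.236610870253337
ring -0.38 [ 0.42244419 -0.06483684] armdir 0.8566108702533369
[323.22945979 204.89304481] [239.78600293 219.39961868] dial [ 0.51080465 -0.03651955]
[[ 0.963  0.269 -0.   ]
 [ 0.269 -0.963  0.002]
 [ 0.    -0.002 -1.   ]]
```

Emit:
{"method": "apply_moves", "body": {
  "plan": [
    [0,0,0,0,0,0.15,1],
    [0,0,0,0,0,0.15,1],
    [0,0,0,0,0,0.15,1],
    [0,0,0,0,0,0.15,1],
    [0,0,0,0.15,0,0,1],
    [0,0,0,0.15,0,0,1],
    [0,0,0,0.15,0,0,1]
  ]
}}

```text
t: 0.98
tcp_pos: [0.1685, -0.602, 0.1969]
tool_rot: [0.961, -0.159, 0.037, -0.222]
force: [0.2, 0.8, -0.8]
finger_gap: -0.006
gripper_force: 0.0
```

```bash
cat > st.py <<'E'
from h import *
s=sense();np.set_printoptions(precision=4,suppress=True)
M=Ro.from_quat(s["tool_rot"]).as_matrix()
print(s["t"],"q",s["q"],"tcp",s["tcp_pos"],"F",s["force"],"gap",s["finger_gap"]);print(M)
E
python3 st.py
```

```text
0.975 q [-1.5565  0.7359  1.1071  0.1497  1.7277  0.3323] tcp [ 0.1685 -0.602   0.1969] F [ 0.233   0.7585 -0.8181] gap -0.0059689724016655996
[[ 0.947  -0.2884  0.1413]
 [-0.3212 -0.8512  0.4152]
 [ 0.0006 -0.4386 -0.8987]]
```

Emit:
{"method": "apply_moves", "body": {
  "plan": [
    [0.02,-0.052,0.022,0,0,0,1],
    [0.02,-0.052,0.022,0,0,0,1],
    [0.02,-0.052,0.022,0,0,0,1],
    [0.02,-0.052,0.022,0,0,0,1],
    [0.02,-0.052,0.022,0,0,0,1],
    [0.02,-0.052,0.022,0,0,0,1],
    [0.02,-0.052,0.022,0,0,0,1]
  ]
}}

```text
t: 1.85
tcp_pos: [0.4287, -0.2714, 0.216]
tool_rot: [0.962, -0.159, 0.036, -0.22]
force: [1.1, -0.6, 0.4]
finger_gap: -0.003
gripper_force: 0.0
```

Emit:
{"method": "apply_moves", "body": {
  "plan": [
    [0,0,0,0.13,0,0,1],
    [0,0,0,0.13,0,0,1],
    [0,0,0,0.13,0,0,1],
    [0,0,0,0.13,0,0,1],
    [0,0,0,0,0,0,1]
  ]
}}

```text
t: 2.48
tcp_pos: [0.4271, -0.2738, 0.2139]
tool_rot: [0.872, -0.146, 0.075, -0.461]
force: [0.2, 0.1, -0.2]
finger_gap: 0.0
gripper_force: 0.0
```

```bash
python3 st.py
```

```text
2.475 q [-1.1807  0.6939  1.5171  0.5825  1.7343  0.5677] tcp [ 0.4271 -0.2738  0.2139] F [ 0.2395  0.0693 -0.2187] gap 0.000254589813524499
[[ 0.9463 -0.185   0.2652]
 [-0.3234 -0.5324  0.7823]
 [-0.0035 -0.826  -0.5636]]
```

Emit:
{"method": "apply_moves", "body": {
  "plan": [
    [0,0,0,0.11,0,0,1],
    [0,0,0,0.11,0,0,1],
    [0,0,0,0.11,0,0,1],
    [0,0,0,0,0,0,1]
  ]
}}

```text
t: 2.98
tcp_pos: [0.4277, -0.2726, 0.2152]
tool_rot: [0.785, -0.13, 0.098, -0.597]
force: [0.3, 0.5, 0.9]
finger_gap: -0.001
gripper_force: 0.0
```

```bash
cat >> st.py <<'E'
import sys
if len(sys.argv)>1:
    a,back,z=map(float,sys.argv[1:4])  # arm angle, dist outside the ring plane, tcp height
    p=np.array([.5534,.0863]);t=1.2366+a;d=np.array([np.cos(t),np.sin(t)])
    tgt=np.r_[p-d*(.2+back),z];D=tgt-s["tcp_pos"]
    w=Ro.from_matrix(M).as_rotvec();zz=M[:,2];yaw=t-np.arctan2(zz[1],zz[0])
    print("target",tgt,"tool shift",M.T@D,"yaw err",yaw,"rot tool",M.T@[0,0,yaw])
E
python3 st.py 0 0.05 0.152
```

```text
2.975 q [-1.2247  0.8624  1.4697  0.6991  1.9401  0.507 ] tcp [ 0.4277 -0.2726  0.2152] F [0.3088 0.5454 0.8857] gap -0.0014230553276483827
[[ 0.947  -0.0881  0.3088]
 [-0.3211 -0.2528  0.9127]
 [-0.0023 -0.9635 -0.2677]]
target [ 0.4714 -0.1499  0.152 ] tool shift [0.0021 0.026  0.1424] yaw err -0.00789755824363736 rot tool [0.     0.0076 0.0021]
```

Emit:
{"method": "apply_moves", "body": {
  "plan": [
    [0.0,0.006,0.047,0,0.008,0.002,1],
    [0.001,0.006,0.047,0,0,0,1],
    [0.001,0.006,0.046,0,0,0,1],
    [0,0,0,0,0,0,1],
    [0,0,0,0,0,0,1]
  ]
}}

```text
t: 3.6
tcp_pos: [0.4727, -0.1511, 0.1622]
tool_rot: [0.786, -0.132, 0.102, -0.595]
force: [-0.8, 0.2, 0.8]
finger_gap: -0.0
gripper_force: 0.0
```

```bash
python3 st.py 0 0.05 0.160; python3 - <<'E'
from h import *
a=snapshot("scene")[160:300,165:325,::-1];b=snapshot("top")[150:290,240:400,::-1]
f=lambda i:cv2.convertScaleAbs(cv2.resize(i,(400,350),interpolation=cv2.INTER_CUBIC),alpha=1.7)
cv2.imwrite("pics/pre.png",np.hstack([f(a),f(b)]))
E
```

```text
3.6 q [-1.0798  0.8918  1.681   0.7941  1.6944  0.4076] tcp [ 0.4727 -0.1511  0.1622] F [-0.8157  0.1682  0.8213] gap -0.0003597791149589189
[[ 0.9446 -0.0863  0.3165]
 [-0.3281 -0.2566  0.9091]
 [ 0.0027 -0.9627 -0.2707]]
target [ 0.4714 -0.1499  0.16  ] tool shift [-0.0017  0.0019  0.0013] yaw err 0.0008626049604860686 rot tool [ 0.     -0.0008 -0.0002]
```

View pics/pre.png

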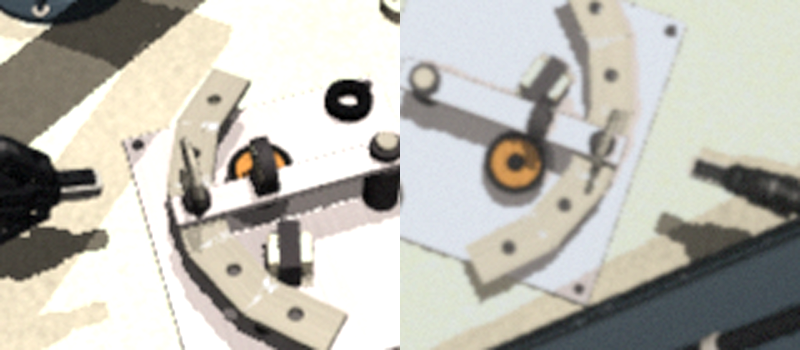

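```bash
python3 - <<'E'
from h import *
X=sense()["tcp_pos"];p=np.array([.5534,.0863]);d=np.array([.328,.945])
n=np.array([-d[1],d[0]]);c=p-.2*d
for nm,Y in dict(tcp=X,ringc=np.r_[c,.1465],l=np.r_[c+.034*n,.1465],r=np.r_[c-.034*n,.1465],top=np.r_[c,.1805],bush=np.r_[c,.107]).items():
    t=proj("top",Y);s=proj("scene",Y)
    print(nm,"top crop",(t-[240,150])*2.5+[400,0],"scene crop",(s-[165,160])*2.5)
E
```

```text
tcp top crop [655.74892019 154.22636545] scene crop [134.81302635 176.88305371]
ringc top crop [605.38586139 139.55526182] scene crop [190.15230689 170.47786372]
l top crop [594.15960471 170.91080674] scene crop [180.97798975 143.50858457]
r top crop [616.57889804 108.29250224] scene crop [199.74501983 198.67707997]
top top crop [608.12680328 137.27824882] scene crop [186.8895821  148.49697822]
bush top crop [602.38427747 142.04880085] scene crop [193.70904771 194.43952698]
```

```bash
python3 - <<'E'
from h import *
a=snapshot("scene")[205:255,165:245,::-1];b=snapshot("top")[185:235,315:395,::-1]
f=lambda i:cv2.convertScaleAbs(cv2.resize(i,(400,250),interpolation=cv2.INTER_NEAREST),alpha=1.7)
cv2.imwrite("pics/tip.png",np.hstack([f(a),f(b)]))
E
```

```text
(no output)
```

View pics/tip.png

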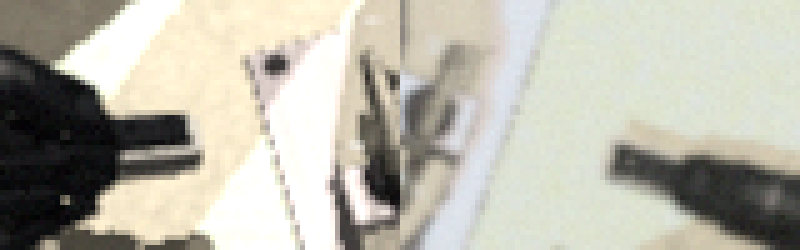

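```bash
python3 - <<'E'
from h import *
def P(n):c=calibration(n);return c["camera_matrix"]@np.c_[c["R"],c["t"]]
X=cv2.triangulatePoints(P("scene"),P("top"),np.array([[204.5],[235]]),np.array([[357.],[217.]]));X=X[:3,0]/X[3]
s=sense();print(X,s["t"],s["tcp_pos"]);print((X-s["tcp_pos"])@Ro.from_quat(s["tool_rot"]).as_matrix())
print(proj("scene",X),proj("top",X))
E
```

```text
[ 0.460703   -0.1872709   0.16199474] 3.8 [ 0.47243042 -0.15221467  0.16172091]
[ 0.00050967  0.0097054  -0.0356664 ]
[203.05604386 235.11664289] [356.26948644 216.61761002]
```

The finger tip is seen at scene (204,235) and top (357,217). That is about 36 mm short of the nominal TCP along the tool axis, so I'll go by the seen tip and watch the force.

Emit:
{"method": "apply_moves", "body": {
  "plan": [
    [-0.001,0,0.03,0,0,0,1],
    [-0.0005,0,0.03,0,0,0,1],
    [0,0,0.015,0,0,0,1],
    [0,0,0,0,0,0,1]
  ]
}}

```text
t: 4.3
tcp_pos: [0.4946, -0.0818, 0.1413]
tool_rot: [0.785, -0.133, 0.101, -0.597]
force: [0.3, -0.1, 0.4]
finger_gap: 0.003
gripper_force: 0.0
```

```bash
python3 st.py 0 -0.025 0.14; python3 - <<'E'
from h import *
a=snapshot("scene")[205:255,185:265,::-1];b=snapshot("top")[180:230,295:375,::-1]
f=lambda i:cv2.convertScaleAbs(cv2.resize(i,(400,250),interpolation=cv2.INTER_NEAREST),alpha=1.7)
cv2.imwrite("pics/tip2.png",np.hstack([f(a),f(b)]))
E
```

```text
4.3 q [-0.9819  0.9165  1.7723  0.877   1.5846  0.3567] tcp [ 0.4946 -0.0818  0.1413] F [ 0.3471 -0.1058  0.391 ] gap 0.0025707794392632573
[[ 0.9445 -0.0879  0.3165]
 [-0.3285 -0.2525  0.9101]
 [-0.0001 -0.9636 -0.2673]]
target [ 0.496 -0.079  0.14 ] tool shift [0.0004 0.0004 0.0033] yaw err 0.0004878006839288407 rot tool [-0.     -0.0005 -0.0001]
```

View pics/tip2.png

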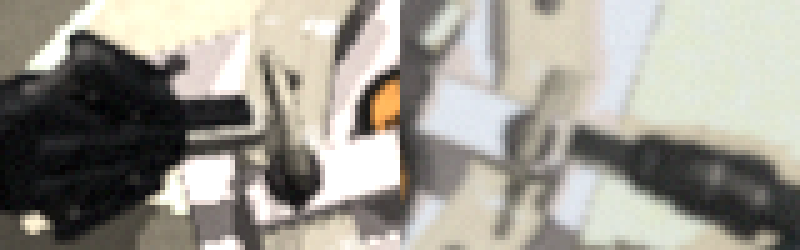

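The tip at scene (262,130) and top (565,140) is just outside the ring plane and centred on the opening. I'll push it through.

Emit:
{"method": "apply_moves", "body": {
  "plan": [
    [0,0,0.01,0,0,0,1],
    [0,0,0.01,0,0,0,1],
    [0,0,0.012,0,0,0,1],
    [0,0,0,0,0,0,1]
  ]
}}

```text
t: 4.9
tcp_pos: [0.5045, -0.0514, 0.1327]
tool_rot: [0.785, -0.133, 0.1, -0.597]
force: [-0.5, -0.6, -0.2]
finger_gap: 0.002
gripper_force: 0.0
```

```bash
python3 st.py; python3 - <<'E'
from h import *
a=snapshot("scene")[205:255,185:265,::-1];b=snapshot("top")[180:230,295:375,::-1]
f=lambda i:cv2.convertScaleAbs(cv2.resize(i,(400,250),interpolation=cv2.INTER_NEAREST),alpha=1.7)
cv2.imwrite("pics/tip3.png",np.hstack([f(a),f(b)]))
E
```

```text
4.9 q [-0.9332  0.9297  1.8038  0.9206  1.5421  0.3352] tcp [ 0.5045 -0.0514  0.1327] F [-0.4618 -0.6134 -0.2188] gap 0.0020742504335965173
[[ 0.9448 -0.0884  0.3155]
 [-0.3276 -0.2514  0.9107]
 [-0.0012 -0.9638 -0.2665]]
```

View pics/tip3.png

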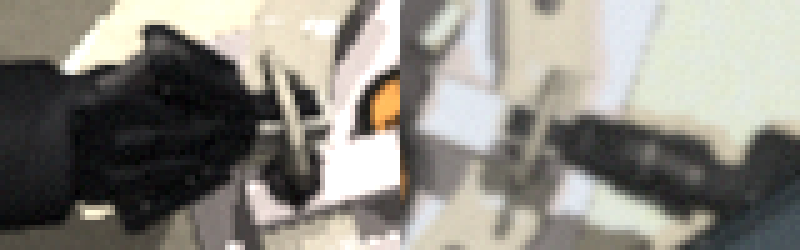

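The tip is through the ring, about 14 mm past the plane, with no contact force. Lifting straight up, gently.

Emit:
{"method": "apply_moves", "body": {
  "plan": [
    [0,-0.003,-0.0008,0,0,0,1],
    [0,-0.003,-0.0008,0,0,0,1],
    [0,-0.002,-0.0006,0,0,0,1],
    [0,0,0,0,0,0,1]
  ]
}}

```text
t: 5.5
tcp_pos: [0.5048, -0.0531, 0.1413]
tool_rot: [0.785, -0.133, 0.101, -0.596]
force: [0.1, -0.4, 0.2]
finger_gap: -0.003
gripper_force: 0.0
```

Emit:
{"method": "apply_moves", "body": {
  "plan": [
    [0,-0.002,-0.0006,0,0,0,1],
    [0,-0.002,-0.0006,0,0,0,1],
    [0,0,0,0,0,0,1]
  ]
}}

```text
t: 5.88
tcp_pos: [0.5047, -0.0532, 0.1442]
tool_rot: [0.786, -0.133, 0.101, -0.596]
force: [0.7, -0.1, -5.5]
finger_gap: -0.005
gripper_force: 2.6
```

Emit:
{"method": "apply_moves", "body": {
  "plan": [
    [0,-0.002,-0.0006,0,0,0,1],
    [0,-0.002,-0.0006,0,0,0,1],
    [0,0,0,0,0,0,1]
  ]
}}

```text
t: 6.25
tcp_pos: [0.5047, -0.0531, 0.1492]
tool_rot: [0.785, -0.133, 0.101, -0.596]
force: [0.5, 0.2, -6.3]
finger_gap: 0.004
gripper_force: 3.0
```

Emit:
{"method": "apply_moves", "body": {
  "plan": [
    [0,-0.002,-0.0006,0,0,0,1],
    [0,-0.002,-0.0006,0,0,0,1],
    [0,-0.002,-0.0006,0,0,0,1],
    [0,-0.002,-0.0006,0,0,0,1],
    [0,0,0,0,0,0,1]
  ]
}}

```text
t: 6.88
tcp_pos: [0.5046, -0.0532, 0.1577]
tool_rot: [0.785, -0.133, 0.101, -0.597]
force: [-0.0, 1.7, -8.5]
finger_gap: -0.003
gripper_force: 3.7
```

```bash
python3 st.py -0.095 -0.05 0.158
```

```text
6.875 q [-0.9354  0.8805  1.8071  0.9192  1.5686  0.3701] tcp [ 0.5046 -0.0532  0.1577] F [-0.0276  1.7377 -8.5211] gap -0.0029100756765384093
[[ 0.9443 -0.0879  0.317 ]
 [-0.329  -0.2531  0.9098]
 [ 0.0002 -0.9634 -0.2679]]
target [ 0.491  -0.0501  0.158 ] tool shift [-0.0139  0.0002 -0.0016] yaw err -0.09387526750094666 rot tool [-0.      0.0904  0.0252]
```

Emit:
{"method": "apply_moves", "body": {
  "plan": [
    [-0.0047,0,0,0,0.0305,0.0085,1],
    [-0.0047,0,0,0,0.0305,0.0085,1],
    [-0.0047,0,0,0,0.0305,0.0085,1],
    [-0.0047,0,0,0,0.0305,0.0085,1],
    [-0.0047,0,0,0,0.0305,0.0085,1],
    [-0.0047,0,0,0,0.0305,0.0085,1],
    [0,0,0,0,0,0,1]
  ]
}}

```text
t: 7.75
tcp_pos: [0.4782, -0.0416, 0.158]
tool_rot: [0.768, -0.208, 0.157, -0.585]
force: [0.8, 1.6, -8.4]
finger_gap: -0.002
gripper_force: 3.9
```

```bash
python3 st.py -0.38 -0.051 0.158
```

```text
7.75 q [-1.035   0.8681  2.0223  1.0162  1.4285  0.2227] tcp [ 0.4782 -0.0416  0.158 ] F [ 0.8158  1.605  -8.4227] gap -0.0017158100736499068
[[ 0.8646 -0.1354  0.4838]
 [-0.5024 -0.23    0.8335]
 [-0.0016 -0.9637 -0.2669]]
target [ 0.4558 -0.0263  0.158 ] tool shift [-0.027  -0.0005  0.0019] yaw err -0.1882222229907099 rot tool [0.0003 0.1814 0.0502]
```

Emit:
{"method": "apply_moves", "body": {
  "plan": [
    [-0.0046,0,0.0002,0,0.0303,0.0084,1],
    [-0.0046,0,0.0002,0,0.0303,0.0084,1],
    [-0.0046,0,0.0002,0,0.0303,0.0084,1],
    [-0.0046,0,0.0002,0,0.0303,0.0084,1],
    [-0.0046,0,0.0002,0,0.0303,0.0084,1],
    [-0.0046,0,0.0002,0,0.0303,0.0084,1],
    [0,0,0,0,0,0,1]
  ]
}}

```text
t: 8.62
tcp_pos: [0.4567, -0.0261, 0.1571]
tool_rot: [0.746, -0.28, 0.212, -0.566]
force: [-2.8, -4.2, -8.2]
finger_gap: -0.003
gripper_force: 4.9
```

```bash
python3 st.py -0.38 -0.051 0.158; python3 - <<'E'
from h import *
a=snapshot("scene")[185:285,185:345,::-1];b=snapshot("top")[160:260,225:385,::-1]
f=lambda i:cv2.convertScaleAbs(cv2.resize(i,(400,250),interpolation=cv2.INTER_CUBIC),alpha=1.7)
cv2.imwrite("pics/swung.png",np.hstack([f(a),f(b)]))
E
```

```text
8.625 q [-1.1348  0.9058  2.2427  1.1555  1.2961 -0.0061] tcp [ 0.4567 -0.0261  0.1571] F [-2.8237 -4.2265 -8.2101] gap -0.0027888148107419043
[[ 0.7533 -0.177   0.6335]
 [-0.6577 -0.202   0.7257]
 [-0.0005 -0.9633 -0.2685]]
target [ 0.4558 -0.0263  0.158 ] tool shift [-0.0005 -0.0007 -0.0009] yaw err 0.003464790776684268 rot tool [-0.     -0.0033 -0.0009]
```

View pics/swung.png

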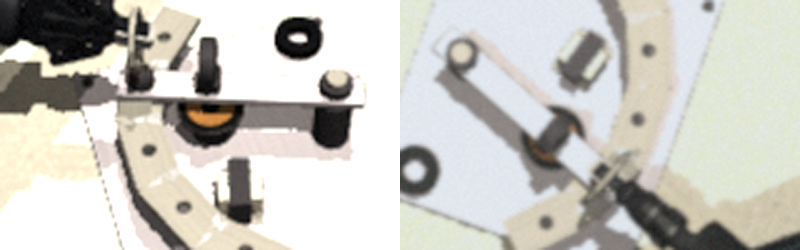

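Emit:
{"method": "apply_moves", "body": {
  "plan": [
    [-0.0005,0.002,-0.0005,0,0,0,1],
    [0,0.002,-0.0005,0,0,0,1],
    [0,0.002,0.0005,0,0,0,1],
    [0,0.002,0.0005,0,0,0,1],
    [0,0,0,0,0,0,1]
  ]
}}

```text
t: 9.35
tcp_pos: [0.455, -0.0262, 0.1499]
tool_rot: [0.746, -0.278, 0.211, -0.567]
force: [1.4, 1.3, -8.0]
finger_gap: 0.002
gripper_force: 3.1
```

Emit:
{"method": "apply_moves", "body": {
  "plan": [
    [0,0.002,0.0005,0,0,0,1],
    [0,0,0,0,0,0,1]
  ]
}}

```text
t: 9.6
tcp_pos: [0.455, -0.0263, 0.1478]
tool_rot: [0.746, -0.278, 0.211, -0.567]
force: [0.6, 0.6, -5.1]
finger_gap: 0.002
gripper_force: 2.9
```

Still loaded below the riding height, so the pin is entering the hole. Lowering on.

Emit:
{"method": "apply_moves", "body": {
  "plan": [
    [0,0.002,0.0005,0,0,0,1],
    [0,0.002,0.0005,0,0,0,1],
    [0,0.002,0.0005,0,0,0,1],
    [0,0,0,0,0,0,1]
  ]
}}

```text
t: 10.1
tcp_pos: [0.455, -0.0264, 0.1426]
tool_rot: [0.745, -0.278, 0.212, -0.568]
force: [-0.7, 0.5, 0.3]
finger_gap: 0.002
gripper_force: 0.0
```

Emit:
{"method": "apply_moves", "body": {
  "plan": [
    [0,0.003,0.0008,0,0,0,1],
    [0,0.003,0.0008,0,0,0,1],
    [0,0.002,0.0005,0,0,0,1],
    [0,0,0,0,0,0,1]
  ]
}}

```text
t: 10.6
tcp_pos: [0.4549, -0.0268, 0.1331]
tool_rot: [0.746, -0.278, 0.211, -0.567]
force: [0.2, -0.3, 0.3]
finger_gap: -0.003
gripper_force: 0.0
```

```bash
python3 st.py -0.38 -0.051 0.1335
```

```text
10.6 q [-1.1394  0.9734  2.2345  1.1632  1.2736 -0.0628] tcp [ 0.4549 -0.0268  0.1331] F [ 0.1733 -0.2962  0.2521] gap -0.0033015940334802517
[[ 0.7556 -0.1752  0.6312]
 [-0.655  -0.2016  0.7282]
 [-0.0003 -0.9637 -0.2671]]
target [ 0.4558 -0.0263  0.1335] tool shift [ 0.0003 -0.0006  0.0009] yaw err -8.381748380636989e-05 rot tool [0.     0.0001 0.    ]
```

Released at the same height as before the lift. Withdrawing straight back.

Emit:
{"method": "apply_moves", "body": {
  "plan": [
    [0,0,-0.015,0,0,0,1],
    [0,0,-0.02,0,0,0,1],
    [0,0,-0.03,0,0,0,1],
    [0,0,-0.035,0,0,0,1],
    [0,0,-0.035,0,0,0,1],
    [0,0,0,0,0,0,1]
  ]
}}

```text
t: 11.35
tcp_pos: [0.3694, -0.1277, 0.169]
tool_rot: [0.746, -0.279, 0.213, -0.565]
force: [0.2, 0.7, 0.6]
finger_gap: -0.001
gripper_force: 0.0
```

```bash
python3 st.py; python3 - <<'E'
from h import *
p=np.array([.5534,.0863]);d=np.array([np.cos(.8566),np.sin(.8566)]);c=p-.2*d
for z in(.1805,.1695): print(z,"scene crop",(proj("scene",np.r_[c,z])-[190,165])*4,"top",(proj("top",np.r_[c,z])-[255,160])*4+[400,0])
a=snapshot("scene")[165:265,190:290,::-1];b=snapshot("top")[160:260,255:355,::-1]
f=lambda i:cv2.convertScaleAbs(cv2.resize(i,(400,400),interpolation=cv2.INTER_CUBIC),alpha=1.7)
cv2.imwrite("pics/end.png",np.hstack([f(a),f(b)]))
E
```

```text
11.35 q [-1.4428  0.8495  2.1469  0.8219  1.3952  0.1072] tcp [ 0.3694 -0.1277  0.169 ] F [0.1772 0.6646 0.5894] gap -0.0007071003454966171
[[ 0.7533 -0.1753  0.6339]
 [-0.6576 -0.2052  0.7249]
 [ 0.003  -0.9629 -0.2698]]
0.1805 scene crop [190.26709432 118.94119929] top [610.78041745 284.46740262]
0.1695 scene crop [191.98536723 130.88421553] top [609.89402717 284.7226036 ]
```

View pics/end.png

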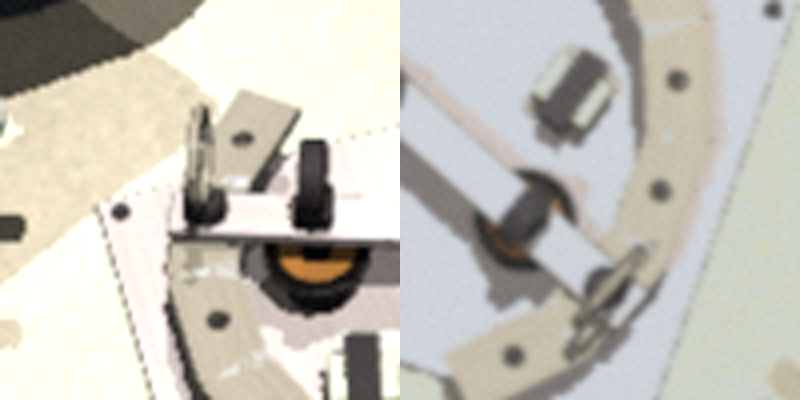

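```bash
python3 - <<'E'
from h import *
p=np.array([.5534,.0863])
for a,l in((0,0),(-.38,0),(-.38,.009)):
    t=1.2366+a;d=np.array([np.cos(t),np.sin(t)]);n=np.array([-d[1],d[0]])
    P=np.array([proj("scene",np.r_[p-.2*d+n*.034*np.cos(u),.1465+l+.034*np.sin(u)]) for u in np.linspace(0,6.28,90)])
    k=P[:,1].argmin();print(a,l,"top px",P[k],"end crop",(P[k]-[190,165])*4,"crop0",(P[k]-[205,180])*2.5)
E
```

```text
0 0 top px [237.40050036 214.22067616] end crop [189.60200143 196.88270466] crop0 [81.00125089 85.55169041]
-0.38 0 top px [239.31055155 190.04495468] end crop [197.2422062  100.17981872] crop0 [85.77637887 25.1123867 ]
-0.38 0.009 top px [238.97576543 187.59201439] end crop [195.90306173  90.36805754] crop0 [84.93941358 18.98003596]
```

The top of the ring is seen at crop row about 102. The prediction is 100 for fully home and 90 for riding on the plate, so the pin is home. The robot is clear, so I'm handing in.

```bash
python3 -c "
from station import *
print(sign_off())"
```

```text
the job is handed in; nothing more can be done
None
```

The gauge arm is now one hole nearer the loudspeaker with its pin fully home in that hole, going by the released load and the last pictures. Nothing else was touched that I could see, the robot was clear, and the job was handed in at about 11.5 s.

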